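# Load the sample carrier into the reading lift

## Robot

A 6-joint arm with a two-finger parallel gripper is mounted at the origin on the work surface. World frame = base frame: x ahead of the robot, y to its left, z up, the work surface at z = 0. Lengths are in m, angles in rad, forces in N, time in s.
With the tool pointing down it reaches from about 0.425 to 0.95 m from the base axis. Payload 14.7 kg.
Tool frame: the origin (TCP) lies midway between the tips of the shut fingers; the grasp point (between the pads) lies 19 mm behind it; z points along the fingers, y is the line along which they close (so a half turn about z gives the same grasp; the last joint's range is limited). The gripper opens to 85 mm and grips with 20 to 120 N. Pads are 22 mm wide; open, the fingers measure 114 mm over their backs; the gripper's body (76 mm by 85 mm) begins 54 mm behind the grasp point. The pads swing forward as they close: fully open they stand 13 mm farther back than shut.
Start: joints at [1.161, 0.48, 1.596, -0, 1.065, -0.047], TCP at [0.231, 0.608, 0.231] pointing down, gripper open.
Joint ranges: [-2.75, 2.75], [-0.82, 2.05], [0.23, 2.67], [-1.56, 4.7], [0.09, 2.69], [-2.92, 2.92]. Speed limits (rad/s): [1.89, 1.89, 2.39, 3.01, 3.01, 3.01].

## Interface

Orientations are given as a unit quaternion [w, x, y, z].
In Python, from station import arm gives the robot as it stands.
- The arm moves only by the tool send_rows, never from a script. Its argument "steps" is a list that holds one entry, the list of rows, each a list of 7 numbers: the turn, a rotation vector about the world's x, y, z as a fraction of full scale, then the shift along the world's x, y, z as a fraction of full scale, then the opening, from -1 (shut) to 1 (fully open). In form: [[[ax, ay, az, tx, ty, tz, jaw], ...]]. A call has 1 to 10 rows; each row shifts and turns the commanded pose from where the row before left it; what a row does not reach is not made up. Full scale, the value 1, is 800 mm for a shift and 8 degrees for a turn. A row lasts 1/8 s, in which the tool goes at most 62.5 mm and 10.7 degrees, less where a joint would pass 70% of its speed; a pose out of reach is approached as far as the arm can. A call with a number of a shift or a turn outside -1 to 1 is refused whole. A call with a gripper value outside its range is refused whole. The fingers move at their own pace and stop on an object; "force" is the grip in N (left out, the last holds). Time passes only in rows, so rows that do not move let the fingers close. It gives the time, the measured TCP pose, the force, the opening and the grip force at its end, in the units of the state.
- arm.read_state(): the state, without advancing time (a new reading comes with each control period).
- arm.get_image(name): name is "scene" or "top"; returns a dict with "image" (400x640x3 uint8, red, green, blue), "fx", "fy", "cx", "cy" (pixels), "k1" (the pictures are not rectified: a ray, as slopes to the right and down, at radius r is drawn at 1 + k1 r^2 times it, then the intrinsics apply), "world_from_camera" (4x4, takes a point from camera to world coordinates). Camera axes: x right, y down, z forward; pixel columns grow to the right and rows downward; lengths in m; the calibration is good to about 2 mm. A picture is of the moment at which its call begins. There is no depth.
- arm.finish_job(): hands the job in; it is judged then, once.
The state is a dict: "t": time; "q": joint angles; "dq": joint speeds; "joint_torque": joint torques, N m; "ee_pos": TCP position; "tcp_rot": TCP orientation; "wrist_force": force on the tool from outside, world axes, zero at the start; "wrist_torque": the same for the moment, N m; "finger_gap": finger opening in m; "gripper_force": force on a finger pad.
Only numpy, scipy, OpenCV 4.12 (cv2) and the standard library are available. Lean on these libraries where they do the work, as an engineer would, in place of code of your own. Each camera call takes 0.05 s, during which the arm holds its last target. There are 200 camera calls.

## Task

One of the two steel covers hides a square sample carrier. Find it, put it squarely on the sprung platform under the instrument's reading head, and press it down gently, without ramming it, until the spring catch at the back snaps over its rear edge and keeps it down when you let go. Leave the round carrier on its tray and leave the bottle, beaker and jar where they stand.

Things in the scene. Friction and masses are not known exactly. Their poses are not given: they have to be found in the camera images.
- lift: White instrument, fixed: base 190 (x -80 to +110) x 170 mm, 45 mm high. Origin on the bench, straight under the platform's centre; its x axis points from its open front (on the trays' side) to its rear (away from them), z up. Come in over its front with the tool leaning back, fingers pointing forward and down (32 degrees from vertical suits): the head roofs the platform's rear.
- head_edge (a point): Middle (lift y = 0) of the reading head's lower front edge, fixed, 188 mm above the bench, 14 mm behind the platform's centre. The head is a white box reaching from this edge 80 mm to the rear, from 83 mm right to 47 mm left of this point, and 50 mm up; it hangs on a 35 mm square column at lift x +85, y -65 mm.
- catch_foot (a point): Point on the base's top (45 mm high), 60 mm behind the platform's centre, where the steel catch bracket stands: two uprights (front faces 9 mm nearer the front, 16 to 26 mm to each side), a sprung bolt between, and 10 mm under the bolt's underside a rigid ledge 52 mm wide, front edge 38 mm behind the platform's centre. The bracket's height differs every time and is not measured.
- platform_top (a point): Centre of the platform's upper face (moves with it), axes as the lift. Plate 66 (x) x 106 mm (y), 100 mm high when up. Flared guides 15 mm high on its two y sides leave the carrier 4 mm play each way; it overhangs 12 mm at front and rear, which are open. Centre it within 3 mm in x, square to the lift: too far forward the catch misses it, 5 mm too far back it meets the bracket.
- platform (a joint): How far the platform has sunk, m: 0 up, 0.038 bottom. It slides straight down on a spring: 1.5 N at the top, growing 0.22 N per mm (about 8 N at 30 mm); the carrier's own weight sinks it some 4 mm. The catch snaps in at a depth between 23 and 31 mm, different each time; 4 mm deeper the carrier's rear edge lands on the rigid ledge.
- catch (a joint): Sprung bolt, m: 0 forward (nose 7 mm over a centred carrier's rear edge), 0.013 pushed back. The carrier's rear edge, going down, pushes its steep upper face back about 7 mm (adding a few N); it springs to 0 over the plate once the plate is below it. When the force climbs steeply (plate on the ledge; stop by some 20 N), the catch has passed.
- carrier: Wanted: square aluminium plate 90 x 90 x 6 mm with four low glass sample cups (22 mm across, 6 mm high) near the corners and an upright flat grip fin in the middle, 30 mm long (its x axis), 10 mm thick (its y axis), from the plate up to 56 mm above the underside. About 0.24 kg. Origin at the centre of the underside, z up. It stands on one of the trays under a cover; front and rear are alike.
- carrier_grip (a point): On the fin of the square carrier, 44 mm above its underside, centre of the fin.
- round_carrier: The unwanted part, under the other cover: the same but with a round plate 90 mm across. Origin at the centre of the underside.
- tray_a: Fixed grey plastic tray 116 x 116 mm, 10 mm high, origin on the bench under its centre. The carriers stand on such trays.
- tray_b: The other tray, the same.
- cover_a: Loose steel cover, a box open below, 130 x 130 mm and 84 mm high, walls 3 mm, 0.22 kg, standing on the bench over a tray (origin at the centre of its lower rim, z up). Lift it straight up at least 80 mm.
- cover_b: The other cover, the same.
- cover_a_knob (a point): Grip point of cover_a's black knob, 112 mm above its rim; the knob is 24 mm across, from 94 to 124 mm above the rim, on the cover's centre.
- cover_b_knob (a point): Grip point of cover_b's knob, the same.
- amber_bottle: Bystander: amber glass bottle 64 mm across, 150 mm high, origin at the centre of its foot.
- beaker: Bystander: glass beaker 70 mm across, 90 mm high, origin at the centre of its foot.
- reagent_jar: Bystander: white jar 70 mm across, 90 mm high, origin at the centre of its foot.
There are look-alikes about, which are no part of the job. Leave any pink or yellow look-alike of the cover_a alone.

How it is judged:
On the way, in this order (a step that is already met when the one before it is completed fails the run):
1. the cover is off the square carrier ((horizontal distance between cover_a and carrier above 0.09 m or z of cover_a in the frame of carrier above 0.06 m)), for 0.1 s.
2. the square carrier stands on the platform (horizontal distance between carrier and platform_top below 0.012 m and contact force between carrier and lift above 0.5 N and z of carrier in the frame of platform_top below 0.006 m), for 0.1 s.
At the end, for the whole second after the job is handed in: The square carrier lies flat (within about 4 degrees) and at rest on the platform, within 10 mm of its centre, held down by the catch: the platform stays sunk by more than 19 mm and the bolt is forward (within 4 mm). The round carrier is still on its own tray, within 40 mm of its centre (value of joint platform above 0.019 m and value of joint catch below 0.004 m and horizontal distance between carrier and platform_top below 0.01 m and z of carrier in the frame of platform_top below 0.005 m and angle between carrier's own z axis and vertical below 0.08 rad and linear speed of carrier below 0.02 m/s and horizontal distance between round_carrier and tray_b below 0.04 m and height (world z) of round_carrier below 0.02 m); the robot touches nothing.
It fails at once if the carrier is rammed: more than 40 N between it and the instrument (contact force between carrier and lift above 40 N).
It fails at once if the square carrier is tipped over (more than 45 degrees) (angle between carrier's own z axis and vertical above 0.785 rad).
It fails at once if the round carrier is taken off its tray (distance of round_carrier from where it was at the start of the episode above 0.04 m).
It fails at once if the bottle, beaker or jar is shifted by more than 30 mm (distance of any of amber_bottle, beaker, reagent_jar from where it was at the start of the episode above 0.03 m).
It also fails if it takes over 64 s, if anything falls off the work surface, if the arm or the gripper's body presses on something with over 40 N, if the wrist force passes 120 N, or if a joint passes its speed limit or range.

## Working session

There is one attempt and no reset: what is moved stays moved. The work goes in short steps, Python scripts to look and compute and a tool call to move; the robot and the scene stay as the last step left them, time stands still between calls to the robot, and variables do not carry over. Pictures are saved under pics/ and viewed, at most 10 in all, crops included, and the job is handed in when it is done.

Besides the shell and the picture viewer there is one more tool, called after "Call:" by a JSON object that holds its "name" and its "arguments", one argument or row to a line. send_rows: Moves the arm, as the interface text tells. Shift numbers are shares of 800 mm and turn numbers shares of 8 degrees, none past 1 either way. Its arguments: {"type":"object","properties":{"steps":{"type":"array"},"force":{"type":"number"}},"required":["steps"]}

```bash
mkdir -p pics; cat > h.py <<'E'
import numpy as np, cv2
from station import arm
def grab(n, save=None):
    d=arm.get_image(n)
    if save: cv2.imwrite(save, d["image"][:,:,::-1])
    return d
def ray(d,u,v):
    x,y=(u-d["cx"])/d["fx"],(v-d["cy"])/d["fy"]
    a,b=x,y
    for _ in range(20):
        s=1+d["k1"]*(a*a+b*b); a,b=x/s,y/s
    T=np.array(d["world_from_camera"]); return T[:3,3],T[:3,:3]@np.array([a,b,1])
def onz(d,u,v,z):
    o,r=ray(d,u,v); return o+r*(z-o[2])/r[2]
def proj(d,p):
    T=np.array(d["world_from_camera"]); c=T[:3,:3].T@(np.array(p)-T[:3,3]); a,b=c[0]/c[2],c[1]/c[2]
    s=1+d["k1"]*(a*a+b*b); return np.array([d["fx"]*a*s+d["cx"],d["fy"]*b*s+d["cy"]])
def two(d1,p1,d2,p2):
    o1,r1=ray(d1,*p1);o2,r2=ray(d2,*p2)
    A=np.c_[r1,-r2];t=np.linalg.lstsq(A,o2-o1,rcond=None)[0]
    a,b=o1+r1*t[0],o2+r2*t[1];return (a+b)/2,np.linalg.norm(a-b)
E
python3 - <<'E'
from h import *
for n in("scene","top"):
    d=grab(n,f"pics/{n}0.png");print(n,d["fx"],d["k1"],np.round(d["world_from_camera"],3).tolist())
s=arm.read_state();print({k:np.round(v,3).tolist() for k,v in s.items()})
E
```

```text
scene 411.6376547950944 -0.014656408837266405 [[0.394, 0.555, -0.732, 1.477], [0.919, -0.23, 0.321, -0.401], [0.01, -0.799, -0.601, 0.85], [0.0, 0.0, 0.0, 1.0]]
top 481.6959309200859 -0.08521082208362783 [[0.027, -0.996, 0.086, 0.422], [-1.0, -0.026, 0.011, -0.014], [-0.008, -0.087, -0.996, 1.699], [0.0, 0.0, 0.0, 1.0]]
{'t': 0.1, 'q': [1.161, 0.481, 1.597, 0.0, 1.065, -0.047], 'dq': [-0.001, -0.001, -0.004, -0.0, 0.0, 0.002], 'joint_torque': [0.0, -95.225, -43.104, 0.0, 0.005, -0.0], 'ee_pos': [0.231, 0.607, 0.231], 'tcp_rot': [-0.0, 0.18, 0.984, -0.001], 'wrist_force': [0.011, -0.106, -0.02], 'wrist_torque': [0.016, 0.003, -0.005], 'gripper_force': 0.0, 'finger_gap': 0.085}
```

View pics/scene0.png

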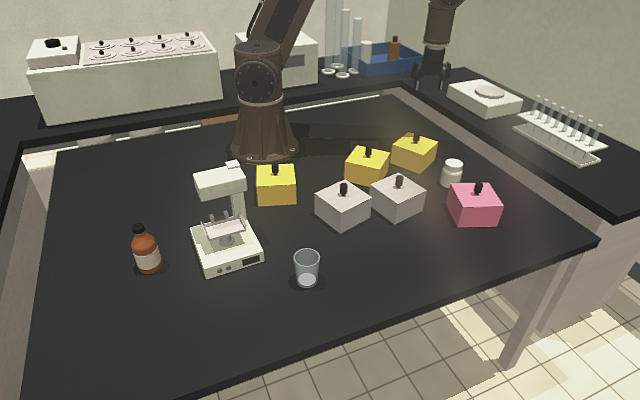

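View pics/top0.png

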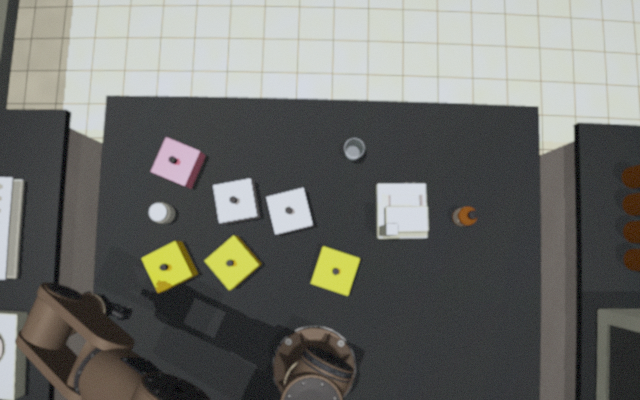

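Top picture: steel covers at (236,200) and (290,211). The pink box is at (178,162) and the yellow ones at (168,266), (232,263) and (335,270), so those are look-alikes to leave alone. The instrument is at (402,210) with its column at (391,229), so its rear faces the robot. The jar is at (161,212), the beaker at (354,149) and the bottle at (464,216). My candidates are the two steel covers. I'll check them in one close crop and measure.

```bash
python3 - <<'E'
from h import *
a=cv2.imread("pics/top0.png")[165:250,205:440]; b=cv2.imread("pics/scene0.png")[155:280,185:435]
a=cv2.resize(a,None,fx=3.2,fy=3.2,interpolation=cv2.INTER_CUBIC);b=cv2.resize(b,None,fx=2.4,fy=2.4,interpolation=cv2.INTER_CUBIC)
c=np.zeros((a.shape[0]+b.shape[0],max(a.shape[1],b.shape[1]),3),np.uint8);c[:a.shape[0],:a.shape[1]]=a;c[a.shape[0]:,:b.shape[1]]=b
cv2.imwrite("pics/c1.png",c)
d=grab("top");im=d["image"];hsv=cv2.cvtColor(im,cv2.COLOR_RGB2HSV)
for name,z,m in (("cover",.084,(hsv[...,1]<45)&(hsv[...,2]>110)),):
    m=m.astype(np.uint8);m[:, :205]=0;m[:,440:]=0;m[:165]=0;m[250:]=0
    for k in cv2.findContours(m,0,2)[0]:
        if cv2.contourArea(k)<300: continue
        w=np.array([onz(d,*p[0],z)[:2] for p in k],np.float32)
        r=cv2.minAreaRect(w);print(cv2.boundingRect(k),np.round(r[0],4),np.round(r[1],4),r[2])
        g=cv2.minAreaRect(k);print('  px box',np.round(cv2.boxPoints(g)).tolist())
E
```

```text
(265, 187, 48, 48) [0.539  0.0955] [0.136  0.1361] 15.611114501953125
  px box [[264.0, 196.0], [304.0, 186.0], [313.0, 225.0], [274.0, 235.0]]
(376, 182, 53, 58) [ 0.5501 -0.2854] [0.1907 0.177 ] 2.7446389198303223
  px box [[375.0, 183.0], [427.0, 181.0], [429.0, 238.0], [376.0, 239.0]]
(212, 178, 46, 46) [0.5688 0.2808] [0.1372 0.1371] 11.754682540893555
  px box [[211.0, 184.0], [251.0, 177.0], [258.0, 217.0], [218.0, 224.0]]
```

View pics/c1.png

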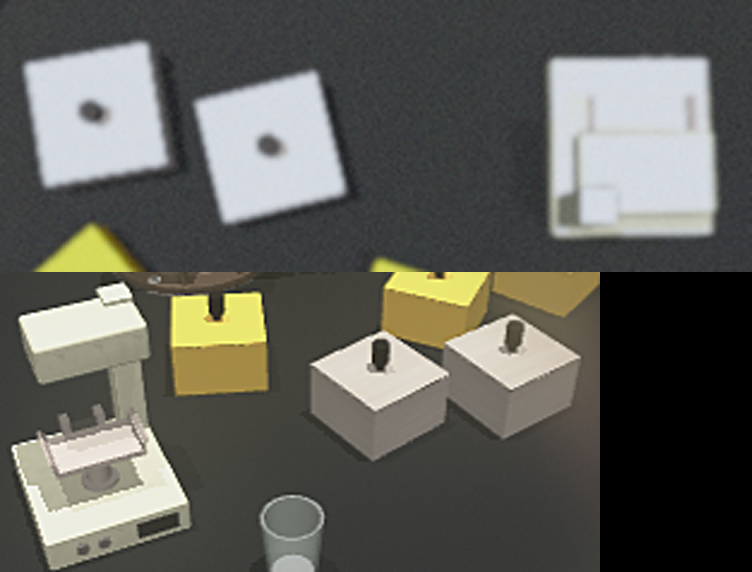

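The crop shows two identical steel covers: cover P1 (290,211) at about (0.539, 0.096), and cover P2 (236,200) at about (0.569, 0.281). Its front panel, with the display, faces +x. I can't tell from outside which hides the square carrier, so I'll lift P1 first.

Call:
{"name": "send_rows", "arguments": {
  "steps": [
    [[0,0,0,0.0385,-0.064,0,1],[0,0,0,0.0385,-0.064,0,1],[0,0,0,0.0385,-0.064,0,1],[0,0,0,0.0385,-0.064,0,1],[0,0,0,0.0385,-0.064,0,1],[0,0,0,0.0385,-0.064,0,1],[0,0,0,0.0385,-0.064,0,1],[0,0,0,0.0385,-0.064,0,1],[0,0,0,0.0385,-0.064,0,1],[0,0,0,0.0385,-0.064,0,1]]
  ],
  "force": 30
}}

```text
t: 1.4
ee_pos: [0.5394, 0.0938, 0.2313]
tcp_rot: [0.0, 0.18, 0.984, 0.0]
wrist_force: [1.4, 0.2, -0.0]
finger_gap: 0.0852
gripper_force: 0.0
```

```bash
python3 - <<'E'
from h import *
d=grab("top","pics/top1.png");s=grab("scene","pics/scene1.png")
for n,u,v in(("beaker",354,150),("bottle",464,216),("pink",178,162)):print(n,onz(d,u,v,.06))
print(d["cx"],d["cy"])
# lift base crop mask & edges
im=d["image"];g=cv2.GaussianBlur(cv2.cvtColor(im,cv2.COLOR_RGB2GRAY),(3,3),0)
m=(g>110).astype(np.uint8);m[:,:365]=0;m[:,445:]=0;m[:170]=0;m[255:]=0
k=max(cv2.findContours(m,0,1)[0],key=cv2.contourArea)[:,0]
x,y,w,h=cv2.boundingRect(k);print(x,y,w,h)
for nm,sel,z in(("front",(k[:,1]<y+4)&(k[:,0]>x+5)&(k[:,0]<x+w-6),.045),("left",(k[:,0]<x+5)&(k[:,1]>y+5)&(k[:,1]<y+h-6),.0),("right",(k[:,0]>x+w-6)&(k[:,1]>y+5)&(k[:,1]<y+22),.045),("rear",(k[:,1]>y+h-4)&(k[:,0]>x+5)&(k[:,0]<x+w-6),.045)):
    w3=np.array([onz(d,*p,z)[:2] for p in k[sel]],np.float32)
    l=cv2.fitLine(w3,2,0,.01,.01).ravel();print(nm,len(w3),l,np.degrees(np.arctan2(l[1],l[0])))
c1=cv2.resize(im[175:245,370:435],None,fx=6,fy=6,interpolation=cv2.INTER_CUBIC)
c2=cv2.resize(s["image"][155:280,185:270],None,fx=4.4,fy=4.4,interpolation=cv2.INTER_CUBIC)
c=np.zeros((560,770,3),np.uint8);c[:420,:390]=c1[:420];c[:550,392:392+374]=c2[:550]
cv2.imwrite("pics/c2.png",c[:,:,::-1])
E
```

```text
beaker [ 0.75590809 -0.12127148  0.06      ]
bottle [ 0.53750191 -0.50343247  0.06      ]
pink [0.69924161 0.48852455 0.06      ]
316.436655687242 204.32526411790442
376 182 53 58
front 41 [ 0.04056469 -0.9991769   0.648416   -0.2909587 ] -87.67517
left 46 [ 0.99918646  0.04032885  0.5532706  -0.20834154] 2.3112993
right 16 [ 0.9988521   0.04790087  0.60628176 -0.3752699 ] 2.7455683
rear 41 [ 0.02833603 -0.99959844  0.45731074 -0.2932764 ] -88.37624
```

View pics/c2.png

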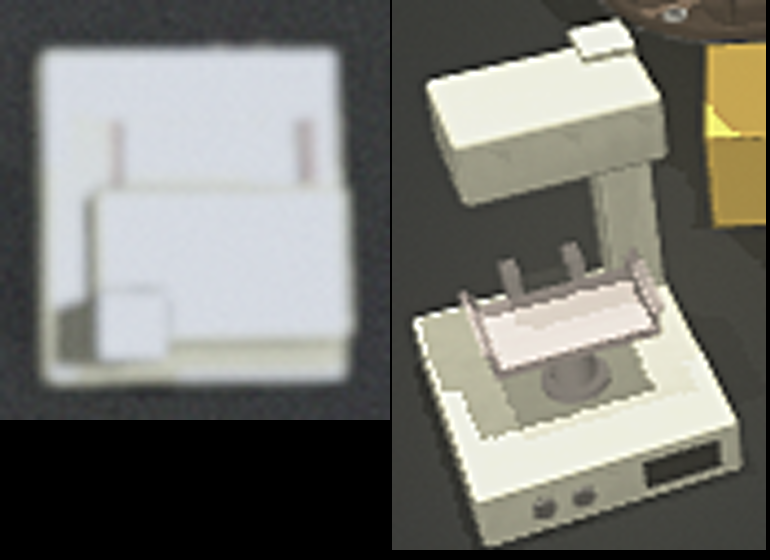

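The crop shows the lift open toward +x, rotated about 2.4°. In scene pixels, the head's lower front edge runs (202,202) to (247,191). The base's front top edge runs (205,268) to (264,255), and the platform's front edge (208,239) to (245,230). I'll lift the cover and fit the lift pose from these corners.

Call:
{"name": "send_rows", "arguments": {
  "steps": [
    [[0,0,0,0,0,-0.07,1],[0,0,0,0,0.002,-0.07,1],[0,0,0,0,0,-0.029,1],[0,0,0,0,0,0,-1],[0,0,0,0,0,0,-1],[0,0,0,0,0,0,-1],[0,0,0,0,0,0,-1],[0,0,0,0,0,0,-1]]
  ],
  "force": 40
}}

```text
t: 2.5
ee_pos: [0.5394, 0.0974, 0.0973]
tcp_rot: [0.001, 0.18, 0.984, 0.0]
wrist_force: [-1.3, 0.3, 10.3]
finger_gap: 0.0227
gripper_force: 38.9
```

```bash
python3 - <<'E'
from h import *
from scipy.optimize import least_squares
d=grab("top");s=grab("scene")
P=[(s,(202.3,201.6),(.014,.047,.188)),(s,(247,190.9),(.014,-.083,.188)),(s,(205,268.2),(-.08,.085,.045)),(s,(263.6,255),(-.08,-.085,.045)),(s,(208.4,239.1),(-.033,.053,.1)),(s,(245.5,230),(-.033,-.053,.1)),
(d,(370+94/6,175+186/6),(.014,-.083,.238)),(d,(370+350/6,175+186/6),(.014,.047,.238)),(d,(370+339/6,175+47/6),(-.08,.085,.045)),(d,(370+40/6,175+47/6),(-.08,-.085,.0))]
def f(p,full=False):
    c,n=np.cos(p[2]),np.sin(p[2]);return np.concatenate([proj(D,(p[0]+c*a-n*b,p[1]+n*a+c*b,z))-q for D,q,(a,b,z) in P])
for Q in (P,P[:6],P[6:]):
    A=P;P=Q
    r=least_squares(f,[.57,-.293,np.radians(182.4)],loss="soft_l1");print(r.x[:2],np.degrees(r.x[2]));print(np.round(r.fun.reshape(-1,2),1).tolist());P=A
E
```

```text
[ 0.56978895 -0.28863053] 180.60021325877156
[[-1.7, 1.1], [1.0, 0.6], [-3.1, 0.1], [-0.8, -4.2], [-1.3, -0.2], [-0.3, -1.2], [-1.2, -1.9], [-1.4, -1.2], [-1.0, -0.1], [-1.5, 0.8]]
[ 0.57149156 -0.28619708] 180.72574012519073
[[-0.6, 1.2], [2.0, 0.7], [-2.0, 0.3], [0.3, -4.1], [-0.3, -0.1], [0.7, -1.1]]
[ 0.56752765 -0.29289127] 180.74784285388918
[[0.2, -1.0], [-0.0, -0.5], [0.1, 0.5], [-0.4, 1.5]]
```

Gripped. I'll lift and carry it to clear bench at about (0.79, 0.20).

Call:
{"name": "send_rows", "arguments": {
  "steps": [
    [[0,0,0,0,0,0.03,-1],[0,0,0,0,0,0.06,-1],[0,0,0,0,0,0.06,-1],[0,0,0,0.07,0,0,-1],[0,0,0,0.07,0,0,-1],[0,0,0,0.06,0.04,0,-1],[0,0,0,0.06,0.045,0,-1],[0,0,0,0.05,0.045,0,-1],[0,0,0,0,0,0,-1]]
  ]
}}

```text
t: 3.72
ee_pos: [0.7883, 0.2041, 0.2151]
tcp_rot: [0.0, 0.179, 0.984, 0.0]
wrist_force: [-0.7, -0.4, -2.1]
finger_gap: 0.0227
gripper_force: 40.0
```

```bash
python3 - <<'E'
from h import *
d=grab("top","pics/top2.png");s=grab("scene","pics/scene2.png")
u,v=proj(s,(.539,.0955,.02)).astype(int);a=s["image"][v-50:v+50,u-60:u+60]
u,v=proj(d,(.539,.0955,.02)).astype(int);b=d["image"][v-50:v+50,u-60:u+60]
print(u,v);cv2.imwrite("pics/c3.png",cv2.resize(np.hstack([a,b]),None,fx=3.3,fy=3.3,interpolation=cv2.INTER_CUBIC)[:,:,::-1])
E
```

```text
289 211
```

View pics/c3.png

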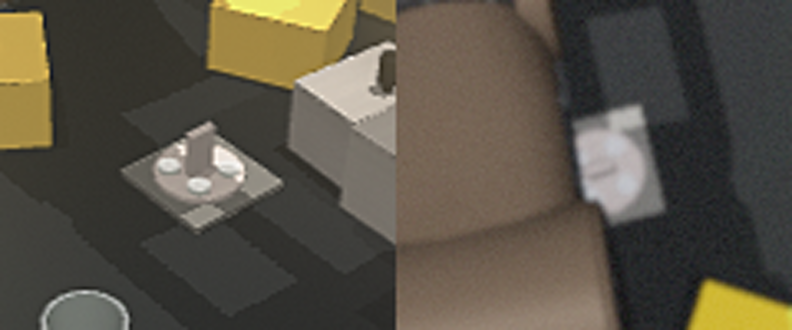

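The P1 tray at left-centre, about (200,175) in the crop, holds the round plate, so the square carrier is under P2. I'll set this cover down here and fetch P2.

Call:
{"name": "send_rows", "arguments": {
  "steps": [
    [[0,0,0,0,0,-0.07,-1],[0,0,0,0,0,-0.06,-1],[0,0,0,0,0,-0.012,-1],[0,0,0,0,0,-0.005,-1],[0,0,0,0,0,0,1],[0,0,0,0,0,0,1],[0,0,0,0,0,0,1],[0,0,0,0,0,0.06,1],[0,0,0,0,0,0.06,1]]
  ]
}}

```text
t: 4.95
ee_pos: [0.7864, 0.2013, 0.1956]
tcp_rot: [-0.0, 0.18, 0.984, -0.0]
wrist_force: [1.1, 0.1, 1.0]
finger_gap: 0.0854
gripper_force: 0.0
```

Call:
{"name": "send_rows", "arguments": {
  "steps": [
    [[0,0,0,-0.07,0.024,0,1],[0,0,0,-0.07,0.024,0,1],[0,0,0,-0.07,0.024,0,1],[0,0,0,-0.0646,0.024,0,1],[0,0,0,0,0,-0.07,1],[0,0,0,0,0,-0.05,1],[0,0,0,0,0,0,1]]
  ]
}}

```text
t: 5.82
ee_pos: [0.5653, 0.2775, 0.0965]
tcp_rot: [-0.002, 0.18, 0.984, -0.001]
wrist_force: [0.4, 0.4, 0.1]
finger_gap: 0.0854
gripper_force: 0.0
```

Call:
{"name": "send_rows", "arguments": {
  "steps": [
    [[0,0,0,0.004,0.004,0,1],[0,0,0,0,0,0,-1],[0,0,0,0,0,0,-1],[0,0,0,0,0,0,-1],[0,0,0,0,0,0,-1],[0,0,0,0,0,0,-1],[0,0,0,0,0,0.04,-1],[0,0,0,0,0,0.06,-1],[0,0,0,0,0,0.06,-1],[0,0,0,0,0,0.06,-1]]
  ],
  "force": 40
}}

```text
t: 7.08
ee_pos: [0.5697, 0.2811, 0.2757]
tcp_rot: [-0.0, 0.18, 0.984, -0.0]
wrist_force: [0.5, -0.2, -2.8]
finger_gap: 0.0228
gripper_force: 40.0
```

Call:
{"name": "send_rows", "arguments": {
  "steps": [
    [[0,0,0,0.04,-0.06,0,-1],[0,0,0,0.04,-0.06,0,-1],[0,0,0,0.045,-0.06,0,-1],[0,0,0,0.045,-0.06,0,-1],[0,0,0,0.045,-0.06,0,-1],[0,0,0,0.04,-0.013,0,-1],[0,0,0,0,0,-0.06,-1],[0,0,0,0,0,-0.07,-1],[0,0,0,0,0,-0.06,-1],[0,0,0,0,0,-0.018,-1]]
  ]
}}

```text
t: 8.32
ee_pos: [0.7718, 0.0308, 0.1042]
tcp_rot: [-0.003, 0.18, 0.984, -0.001]
wrist_force: [-0.7, 0.6, -2.1]
finger_gap: 0.0225
gripper_force: 40.0
```

Call:
{"name": "send_rows", "arguments": {
  "steps": [
    [[0,0,0,0,0,-0.006,-1],[0,0,0,0,0,-0.004,-1],[0,0,0,0,0,0,1],[0,0,0,0,0,0,1],[0,0,0,0,0,0,1],[0,0,0,0,0,0.06,1],[0,0,0,0,0,0.07,1],[0,0,0,0,0,0.06,1],[0,0,0,-0.06,-0.04,0,1],[0,0,0,-0.06,-0.04,0,1]]
  ]
}}

```text
t: 9.57
ee_pos: [0.6774, -0.0336, 0.2529]
tcp_rot: [0.001, 0.18, 0.984, -0.0]
wrist_force: [-0.6, -1.5, -0.0]
finger_gap: 0.0855
gripper_force: 0.0
```

```bash
python3 - <<'E'
from h import *
d=grab("top","pics/top3.png");s=grab("scene","pics/scene3.png")
us,vs=proj(s,(.569,.281,.02)).astype(int);a=s["image"][vs-40:vs+40,us-50:us+50]
u,v=proj(d,(.569,.281,.02)).astype(int);b=d["image"][v-40:v+40,u-50:u+50]
print(us,vs,u,v);cv2.imwrite("pics/c4.png",cv2.resize(np.vstack([np.hstack([a,b])]),None,fx=4,fy=4,interpolation=cv2.INTER_CUBIC)[:,:,::-1])
E
```

```text
394 202 237 201
```

View pics/c4.png

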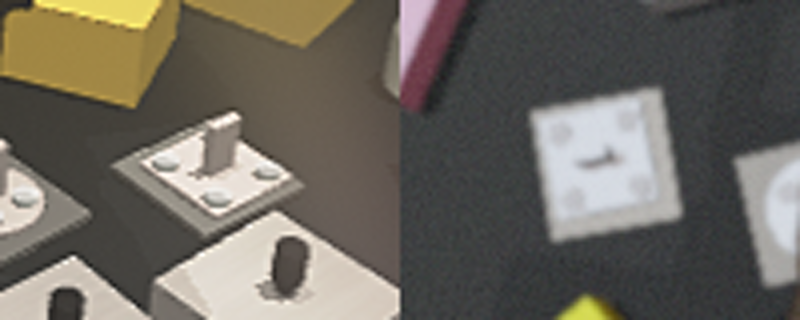

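The P2 tray, centred at about (605,165) in the crop, holds the square plate with four cups. The fin is near (597,158), roughly along world y. Next I'll measure its pose.

```bash
python3 - <<'E'
from h import *
d=grab("top");s=grab("scene")
def rect(D,u,v,r,z,lo):
    im=D["image"].astype(int);g=im.min(2);m=np.zeros(g.shape,np.uint8)
    m[v-r:v+r,u-r:u+r]=g[v-r:v+r,u-r:u+r]>lo
    k=[c for c in cv2.findContours(m,0,1)[0] if cv2.contourArea(c)>100]
    k=min(k,key=lambda c:np.linalg.norm(c.mean(0)[0]-[u,v]))
    R=cv2.minAreaRect(np.array([onz(D,*p[0],z)[:2] for p in k],np.float32));return np.round(R[0],4),np.round(R[1],4),round(R[2],2)
g=d["image"].min(2);print(g[180:226:3,215:262:3])
for lo in(110,130,170,185,195): print(lo,rect(d,238,201,26,.016 if lo>150 else .01,lo))
# fin: dark side in top view
hh=g[193:207,226:250];print(hh)
E
```

```text
[[ 61  64  61  62  67  63  55  63  63  62  60  61  62  59  64  64]
 [ 68  60  61  65  61  65  62  61  58  76  87 134 126  59  58  57]
 [ 64  60  63  70  80 106 130 169 181 196 202 174 168  61  60  59]
 [ 61  64 163 181 195 201 209 213 213 197 194 176 174  67  61  66]
 [ 63  68 183 205 194 209 214 211 213 193 195 178 177  73  63  62]
 [ 62  58 168 199 191 208 214 212 211 213 213 191 179 111  57  63]
 [ 58  62 140 211 210 214 213 212 167 210 214 202 177 132  57  61]
 [ 62  61 116 206 211 200 161 139 144 192 213 208 170 164  62  61]
 [ 62  60  96 199 212 213 208 209 213 213 208 206 181 166  59  58]
 [ 59  58  72 194 214 206 211 214 213 213 192 190 185 176  70  63]
 [ 62  62  67 174 202 191 202 213 214 212 207 190 179 179  78  62]
 [ 67  56  60 163 205 196 199 197 185 182 173 180 178 180 116  58]
 [ 60  62  60 136 185 179 176 178 177 174 164 156 121 108  60  49]
 [ 60  60  62 109 175 161 138 112  86  66  61  57  59  58  57  55]
 [ 56  63  60  64  64  58  60  62  57  63  63  63  63  65  57  51]
 [ 59  55  53  54  59  62  56  59  55  54  63  57  61  57  60  53]]
110 (array([0.5709, 0.2812]
[... 997 characters left out ...]
14 213 212 207 204 199 199 192 184 173 160 137 124 146 172 190 202
  209 211 214 212 206 188]
 [213 211 214 211 200 185 170 161 154 146 139 145 139 144 159 179 192 202
  208 213 213 214 208 195]
 [212 214 212 210 200 185 163 153 146 150 159 174 182 187 189 197 205 210
  211 211 213 212 211 198]
 [214 214 214 211 209 203 195 187 186 186 193 202 207 208 208 208 213 212
  212 212 213 211 212 201]
 [213 212 213 212 213 213 212 208 208 209 209 212 213 213 212 213 213 213
  212 208 208 208 206 203]
 [213 213 214 213 212 213 213 213 212 213 214 216 213 215 213 213 214 212
  206 199 198 196 195 195]
 [212 214 214 214 214 213 214 213 215 214 216 213 214 213 213 215 211 211
  203 196 194 193 193 194]]
```

The carrier is at (0.575, 0.288), with the fin axis at -77° or 103°. I'll yaw the tool by -56.3° and then tilt it 32° so it points toward -y along the fin.

Call:
{"name": "send_rows", "arguments": {
  "steps": [
    [[0,0,-0.88,-0.018,0.0584,-0.008,1],[0,0,-0.88,-0.018,0.0584,-0.008,1],[0,0,-0.88,-0.018,0.0584,-0.008,1],[0,0,-0.88,-0.018,0.0584,-0.008,1],[0,0,-0.88,-0.018,0.0584,-0.008,1],[0,0,-0.88,-0.018,0.0584,-0.008,1],[0,0,-0.88,-0.018,0.0584,-0.008,1],[0,0,-0.88,-0.018,0.0584,-0.008,1],[-0.974,-0.225,0,0,0,0,1],[-0.974,-0.225,0,0,0,0,1]]
  ]
}}

```text
t: 11.02
ee_pos: [0.5638, 0.3424, 0.2015]
tcp_rot: [0.111, 0.617, 0.774, -0.087]
wrist_force: [0.3, 1.0, -1.1]
finger_gap: 0.0853
gripper_force: 0.0
```

Call:
{"name": "send_rows", "arguments": {
  "steps": [
    [[-0.974,-0.225,0,0,0,0,1],[-0.974,-0.225,0,0,0,0,1],[0,0,0,0,0,0,1],[0,0,0,0,0,0,1]]
  ]
}}

```text
t: 11.52
ee_pos: [0.5632, 0.3413, 0.2007]
tcp_rot: [0.215, 0.599, 0.752, -0.17]
wrist_force: [0.4, -0.5, -0.5]
finger_gap: 0.085
gripper_force: 0.0
```

```bash
cat >> h.py <<'E'
from scipy.spatial.transform import Rotation as Ro
def goto(p,R):
    "shift (fractions of 0.8 m) and turn (units of 8 deg) from the present pose"
    s=arm.read_state();q=np.roll(s["tcp_rot"],-1);r=(R*Ro.from_quat(q).inv()).as_rotvec()
    print("t",round(s["t"],2),"q",np.round(s["q"],2),"shift/800mm",np.round((np.array(p)-s["ee_pos"])/.8,4),"turn/8deg",np.round(np.degrees(r)/8,3))
def tool(ydeg,zdeg,tilt):
    "finger line at ydeg, fingers lean towards zdeg"
    y=np.array([np.cos(np.radians(ydeg)),np.sin(np.radians(ydeg)),0]);e=np.array([np.cos(np.radians(zdeg)),np.sin(np.radians(zdeg)),0])
    t=np.radians(tilt);z=np.sin(t)*e-np.cos(t)*np.array([0,0,1]);return Ro.from_matrix(np.c_[np.cross(y,z),y,z])
E
python3 - <<'E'
from h import *
R=tool(13,-77,32);z=R.as_matrix()[:,2];g=np.array([.575,.2877,.054]);goto(g+.019*z-.10*z,R);print(z)
E
```

```text
t 11.53 q [ 0.76  0.69  1.43 -0.49  1.35  0.72] shift/800mm [ 0.0027 -0.0148 -0.0975] turn/8deg [-0.021  0.003  0.007]
[ 0.1192059  -0.51633747 -0.8480481 ]
```

Call:
{"name": "send_rows", "arguments": {
  "steps": [
    [[0,0,0,0.0013,-0.0074,-0.0488,1],[0,0,0,0.0014,-0.0074,-0.0487,1],[0,0,0,0.005,-0.0215,-0.0353,1],[0,0,0,0.005,-0.0215,-0.0353,1],[0,0,0,0.0049,-0.0215,-0.0354,1],[0,0,0,0,0,0,1],[0,0,0,0,0,0,1]]
  ]
}}

```text
t: 12.4
ee_pos: [0.578, 0.2776, 0.0395]
tcp_rot: [0.216, 0.6, 0.751, -0.17]
wrist_force: [0.2, 0.1, 0.3]
finger_gap: 0.0851
gripper_force: 0.0
```

```bash
python3 - <<'E'
from h import *
R=tool(13,-77,32);z=R.as_matrix()[:,2];g=np.array([.575,.2877,.054]);goto(g+.019*z,R)
d=grab("top","pics/top4.png");s=grab("scene","pics/scene4.png")
us,vs=proj(s,(.569,.281,.04)).astype(int);a=s["image"][vs-40:vs+40,us-50:us+50]
u,v=proj(d,(.569,.281,.04)).astype(int);b=d["image"][v-40:v+40,u-50:u+50]
cv2.imwrite("pics/c5.png",cv2.resize(np.hstack([a,b]),None,fx=4,fy=4,interpolation=cv2.INTER_CUBIC)[:,:,::-1])
E
```

```text
t 12.4 q [ 0.68  0.84  1.59 -0.58  1.05  0.84] shift/800mm [-0.0009  0.0003 -0.002 ] turn/8deg [-0.018  0.017  0.019]
```

View pics/c5.png

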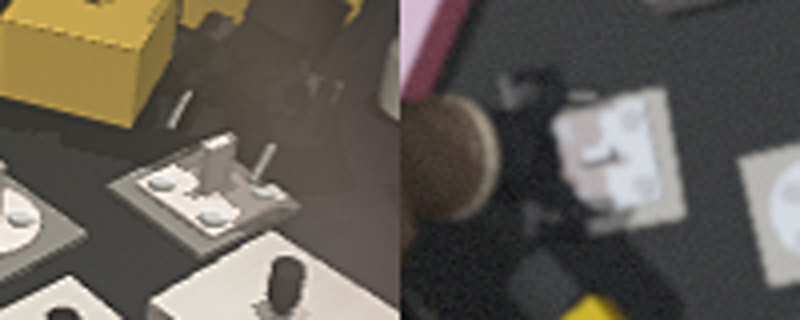

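The open fingers, in the crop's scene half at (180,110) and (262,165), straddle the fin at (217,150). I'll close and lift.

Call:
{"name": "send_rows", "arguments": {
  "steps": [
    [[0,0,0,0,0,0,-1],[0,0,0,0,0,0,-1],[0,0,0,0,0,0,-1],[0,0,0,0,0,0,-1],[0,0,0,0,0,0,-1],[0,0,0,0,0,0,-1],[0,0,0,0,0,0,-1],[0,0,0,0,0,0.02,-1],[0,0,0,0,0,0.05,-1],[0,0,0,0,0,0.07,-1]]
  ],
  "force": 50
}}

```text
t: 13.75
ee_pos: [0.5764, 0.2767, 0.151]
tcp_rot: [0.215, 0.599, 0.752, -0.172]
wrist_force: [1.2, 1.6, -2.8]
finger_gap: 0.0091
gripper_force: 51.6
```

```bash
python3 - <<'E'
from h import *
print(arm.read_state()["finger_gap"],arm.read_state()["wrist_force"])
R=tool(-89.3+1.0,181.7,32);z=R.as_matrix()[:,2]
goto(np.array([.64,-.288,.30])+.019*z,R)
for f in(-88.3,):print(z)
E
```

```text
0.009126118747543918 [ 1.23882983  1.55881589 -2.81405218]
t 13.75 q [ 0.68  0.7   1.56 -0.53  1.21  0.73] shift/800mm [ 0.0669 -0.7062  0.1661] turn/8deg [-3.0000e-03 -9.0000e-03 -1.2651e+01]
[-0.52968603 -0.01572071 -0.8480481 ]
```

```bash
python3 - <<'E'
from h import *
d=grab("top");s=grab("scene")
for D,n in((d,"top0"),(s,"scene0")): D["g"]=cv2.GaussianBlur(cv2.imread(f"pics/{n}.png",0),(3,3),0).astype(float)
def edge(D,horiz,rng,a,b,z,lab,th=None):
    P=[]
    for i in rng:
        l=np.arange(a,b) if b>a else np.arange(a,b,-1)
        p=D["g"][l,i] if horiz else D["g"][i,l]
        t=th or (p[:2].mean()+p[-2:].mean())/2
        j=np.nonzero((p[:-1]<t)!=(p[1:]<t))[0]
        if len(j)==0: continue
        j=j[0];x=l[j]+(l[1]-l[0])*(t-p[j])/(p[j+1]-p[j]);P.append((i,x) if horiz else (x,i))
    W=np.array([onz(D,*p,z)[:2] for p in P],np.float32);L=cv2.fitLine(W,cv2.DIST_HUBER,0,.001,.001).ravel()
    r=np.abs((W-L[2:])@[-L[1],L[0]]);a=np.degrees(np.arctan2(L[1],L[0]));print(lab,len(P),np.round(L[2:],4),"ang",round(a,2),"res",r.mean().round(5));return L
edge(d,True,range(382,424),176,188,.045,"base front top")
edge(d,False,range(188,204),434,421,.045,"base right top")
edge(d,False,range(188,232),370,381,.0,"base left bottom")
edge(d,True,range(382,424),246,234,.0,"base rear")
edge(d,True,range(390,400),200,210,.238,"head front left part (lo contrast)")
edge(s,True,range(210,258),286,262,.0,"scene base front bottom",65)
edge(s,False,range(215,262),185,205,.0,"scene base right(lift +y)",)
edge(d,False,range(210,228),434,424,.238,"head right top")
E
```

```text
base front top 42 [ 0.6486 -0.2857] ang -88.24 res 0.00019
base right top 16 [ 0.6129 -0.3753] ang 3.69 res 0.00014
base left bottom 44 [ 0.5543 -0.2088] ang 1.1 res 0.00054
base rear 42 [ 0.4575 -0.3097] ang -88.22 res 0.00049
head front left part (lo contrast) 10 [ 0.559  -0.2364] ang -52.38 res 0.00339
scene base front bottom 48 [ 0.6883 -0.2992] ang 65.14 res 0.01376
scene base right(lift +y) 47 [ 0.4855 -0.3716] ang -3.29 res 0.00654
head right top 18 [ 0.5185 -0.3395] ang 2.47 res 8e-05
```

Lift pose: centre about (0.568, -0.292), yaw about 181.9°. I'll carry the carrier to the lift's front while turning it -101°.

Call:
{"name": "send_rows", "arguments": {
  "steps": [
    [[0,0,0,0,0,0.06,-1],[0,0,-0.97,0,-0.02,0.06,-1],[0,0,-0.97,0.01,-0.055,0.046,-1],[0,0,-0.97,0.01,-0.055,0,-1],[0,0,-0.97,0.01,-0.055,0,-1],[0,0,-0.97,0.01,-0.055,0,-1],[0,0,-0.97,0.01,-0.055,0,-1],[0,0,-0.97,0.01,-0.055,0,-1],[0,0,-0.97,0.01,-0.055,0,-1],[0,0,-0.97,0.01,-0.055,0,-1]]
  ]
}}

```text
t: 15.1
ee_pos: [0.6411, -0.0921, 0.2832]
tcp_rot: [0.078, 0.922, 0.272, -0.264]
wrist_force: [0.2, -0.1, -2.5]
finger_gap: 0.0093
gripper_force: 51.8
```

Call:
{"name": "send_rows", "arguments": {
  "steps": [
    [[0,0,-0.97,0.012,-0.055,0,-1],[0,0,-0.97,0.012,-0.055,0,-1],[0,0,-0.97,0.012,-0.055,0,-1],[0,0,-0.97,0.011,-0.055,0,-1],[0,0,0,0,-0.02,0,-1],[0,0,0,0,0,0,-1]]
  ]
}}

```text
t: 15.85
ee_pos: [0.6781, -0.284, 0.2825]
tcp_rot: [0.005, 0.961, 0.016, -0.276]
wrist_force: [0.9, 0.6, -2.8]
finger_gap: 0.0092
gripper_force: 51.8
```

```bash
python3 - <<'E'
from h import *
R=tool(-88.1,181.9,32);z=R.as_matrix()[:,2]
goto(np.array([.568+.12,-.288,.19])+.019*z,R);st=arm.read_state();print(st["ee_pos"],st["finger_gap"],st["wrist_force"])
E
```

```text
t 15.85 q [-0.34  0.93  0.74 -0.21  1.99  1.16] shift/800mm [-0.0003 -0.0054 -0.1357] turn/8deg [ 0.005 -0.002 -0.009]
[ 0.67814299 -0.28402525  0.28246662] 0.009171690857725323 [ 0.85147951  0.56023093 -2.7559233 ]
```

Call:
{"name": "send_rows", "arguments": {
  "steps": [
    [[0,0,0,0,-0.0054,-0.06,-1],[0.005,0,-0.009,-0.02,-0.002,-0.06,-1],[0,0,0,-0.0425,0,-0.03,-1],[0,0,0,0,0,-0.013,-1],[0,0,0,0,0,0,-1],[0,0,0,0,0,0,-1]]
  ]
}}

```text
t: 16.6
ee_pos: [0.6301, -0.2882, 0.1537]
tcp_rot: [0.005, 0.961, 0.017, -0.274]
wrist_force: [0.8, 0.2, -2.2]
finger_gap: 0.0093
gripper_force: 51.7
```

```bash
python3 - <<'E'
from h import *
R=tool(-88.1,181.9,32);z=R.as_matrix()[:,2]
goto(np.array([.638,-.2897,.168])+.019*z,R)
d=grab("top","pics/top5.png");s=grab("scene","pics/scene5.png")
c1=cv2.resize(d["image"][165:245,365:440],None,fx=4.8,fy=4.8,interpolation=cv2.INTER_CUBIC)
c2=cv2.resize(s["image"][170:285,185:275],None,fx=4.8,fy=4.8,interpolation=cv2.INTER_CUBIC)
c=np.zeros((560,795,3),np.uint8);c[:384,:360]=c1;c[:552,362:362+432]=c2
cv2.imwrite("pics/c6.png",c[:,:,::-1])
E
```

```text
t 16.6 q [-0.36  0.93  1.06 -0.21  1.68  1.21] shift/800mm [-0.0028 -0.0023 -0.0023] turn/8deg [ 0.008  0.019 -0.016]
```

View pics/c6.png

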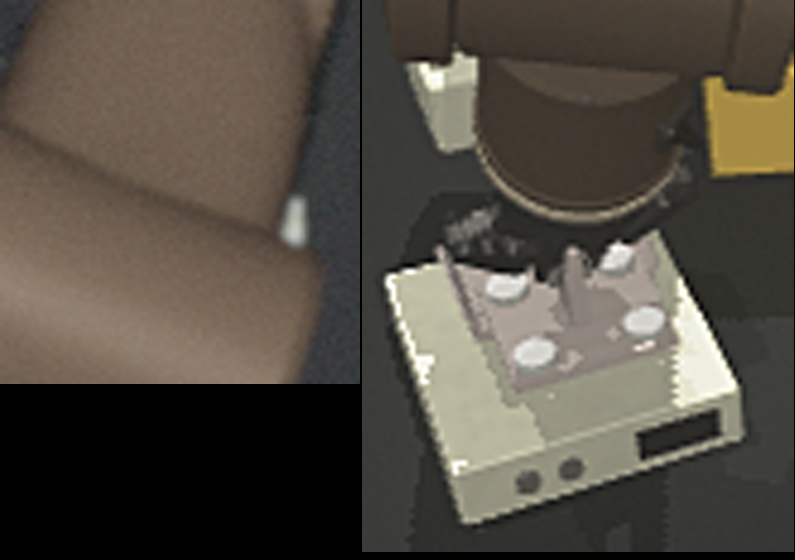

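The top view is blocked by the arm. The scene crop shows the plate's front corners at about (516,390) and (675,345), and the base's bottom front corners at (467,523) and (741,440). I'll compare these with predictions.

```bash
python3 - <<'E'
from h import *
s=grab("scene");st=arm.read_state();Rt=Ro.from_quat(np.roll(st["tcp_rot"],-1));z=Rt.as_matrix()[:,2]
g=np.array(st["ee_pos"])-.019*z;g[2]-=.0456;y=np.radians(181.9);A=np.array([[np.cos(y),-np.sin(y)],[np.sin(y),np.cos(y)]])
print("carrier base",g,"in lift",A.T@(g[:2]-[.568,-.292]))
def W(c,a,b,h):return np.r_[c[:2]+A@[a,b],h]
def cr(u,v):return (u-362)/4.8+185,v/4.8+170
L=(.568,-.292)
for n,p,m in(("plate FL bot",W(g,-.045,.045,g[2]),cr(516,390)),("plate FR bot",W(g,-.045,-.045,g[2]),cr(675,345)),("base FL bot",W(L,-.08,.085,0),cr(467,523)),("base FR bot",W(L,-.08,-.085,0),cr(741,440)),("base FR top",W(L,-.08,-.085,.045),cr(738,385)),("base FL top",W(L,-.08,.085,.045),cr(458,473)),("base RL top?",W(L,.11,.085,.045),cr(388,276)),("plat FL",W(L,-.033,.053,.1),(208.4,239.1)),("plat FR",W(L,-.033,-.053,.1),(245.5,230)),("headL",W(L,.014,.047,.188),(202.3,201.6)),("headR",W(L,.014,-.083,.188),(247,190.9))):
    e=onz(s,*m,p[2])-p;print(n,np.round(proj(s,p),1),np.round(m,1),"meas-pred in lift mm",np.round(1000*(A.T@e[:2]),1))
E
```

```text
carrier base [ 0.63958123 -0.28827021  0.12375722] in lift [-0.07166554 -0.00135445]
plate FL bot [215.9 251.3] [217.1 251.2] meas-pred in lift mm [-1.2 -2.7]
plate FR bot [250.2 241.3] [250.2 241.9] meas-pred in lift mm [-2.3  0.7]
base FL bot [203.9 280. ] [206.9 279. ] meas-pred in lift mm [ 0.4 -8.2]
base FR bot [263.  261.5] [264.  261.7] meas-pred in lift mm [-1.7 -2.3]
base FR top [261.9 250.1] [263.3 250.2] meas-pred in lift mm [-2.  -3.6]
base FL top [201.3 268.5] [205.  268.5] meas-pred in lift mm [-4.4 -8.9]
base RL top? [187.3 226.4] [190.4 227.5] meas-pred in lift mm [-9.  -7.4]
plat FL [206.1 239. ] [208.4 239.1] meas-pred in lift mm [-3.1 -5.6]
plat FR [244.  228.4] [245.5 230. ] meas-pred in lift mm [-8.4 -1.7]
headL [199.2 202.8] [202.3 201.6] meas-pred in lift mm [ 2.  -8.7]
headR [246.4 191.1] [247.  190.9] meas-pred in lift mm [ 0.2 -1.9]
```

```bash
python3 - <<'E'
from h import *
d=grab("top");im=cv2.imread("pics/top0.png").astype(float)
sat=im.max(2)-im.min(2); r=im[...,2]-im[...,1]
p=r[196:205].mean(0);b=im[196:205].min(2).mean(0)
print(np.round(p[384:428],0).astype(int).tolist());print(np.round(b[384:428]).astype(int).tolist())
w=np.clip(p-np.median(p[394:416]),0,None)
for lo,hi in((385,396),(414,426)):
    c=(np.arange(lo,hi)*w[lo:hi]).sum()/w[lo:hi].sum();print(c,[onz(d,c,200,z) for z in(.1,.115)])
# front/rear end of strips
q=r[:,388:392].mean(1);q2=r[:,418:423].mean(1);print(np.round(q[186:212]).tolist(),np.round(q2[186:212]).tolist())
E
```

```text
[-5, -5, -4, -2, 1, 4, 0, -4, -5, -5, -5, -5, -4, -4, -5, -5, -5, -5, -5, -5, -5, -5, -5, -5, -5, -5, -5, -5, -5, -5, -5, -5, -5, -5, -4, -1, 4, 6, 2, -2, -3, -4, -3, -3]
[213, 213, 213, 211, 201, 189, 196, 208, 213, 213, 214, 212, 213, 213, 213, 213, 213, 213, 213, 213, 213, 213, 213, 213, 213, 213, 213, 213, 213, 213, 213, 212, 213, 212, 205, 190, 176, 181, 198, 209, 211, 197, 160, 102]
388.7809523809524 [array([ 0.58168005, -0.23809806,  0.1       ]), array([ 0.58018431, -0.23599736,  0.115     ])]
420.9842271293376 [array([ 0.58455763, -0.34606896,  0.1       ]), array([ 0.5830349 , -0.34295535,  0.115     ])]
[-5.0, -5.0, -5.0, -5.0, -5.0, -4.0, -5.0, -6.0, -4.0, -2.0, -0.0, 2.0, 0.0, 0.0, -0.0, 1.0, 0.0, 1.0, 0.0, -1.0, -4.0, -4.0, -4.0, -5.0, -5.0, -6.0] [-5.0, -5.0, -5.0, -5.0, -5.0, -5.0, -5.0, -5.0, -3.0, -1.0, 2.0, 2.0, 1.0, 1.0, 1.0, 1.0, 2.0, 1.0, 1.0, -1.0, -3.0, -4.0, -4.0, -5.0, -5.0, -5.0]
```

Call:
{"name": "send_rows", "arguments": {
  "steps": [
    [[0.008,0.019,-0.016,-0.03,-0.001,0,-1],[0,0,0,-0.03,-0.001,0,-1],[0,0,0,-0.02,-0.0008,0,-1],[0,0,0,-0.0101,0,0,-1],[0,0,0,0,0,0,-1],[0,0,0,0,0,0,-1]]
  ]
}}

```text
t: 17.55
ee_pos: [0.5572, -0.291, 0.1525]
tcp_rot: [0.004, 0.961, 0.016, -0.276]
wrist_force: [-0.3, -0.0, -3.2]
finger_gap: 0.0094
gripper_force: 51.8
```

```bash
cat >> h.py <<'E'
def chk():
    R=tool(-88.1,181.9,32);z=R.as_matrix()[:,2]
    st=arm.read_state();goto(np.array([.5675,-.2905,st["ee_pos"][2]+.019*.848])+.019*z,R)
    Rt=Ro.from_quat(np.roll(st["tcp_rot"],-1));zz=Rt.as_matrix()[:,2];g=np.array(st["ee_pos"])-.019*zz;g[2]-=.0456
    y=np.radians(181.9);A=np.array([[np.cos(y),-np.sin(y)],[np.sin(y),np.cos(y)]])
    print("carrier in lift mm",np.round(1000*(A.T@(g[:2]-[.5675,-.2905])),1),"under z",round(g[2],4),"F",np.round(st["wrist_force"],1),"M",np.round(st["wrist_torque"],2),"gap",st["finger_gap"])
E
python3 -c "
from h import *
chk()"
```

```text
t 17.55 q [-0.4   0.83  1.28 -0.22  1.56  1.2 ] shift/800mm [ 0.0002  0.0002 -0.    ] turn/8deg [-0.004 -0.013  0.007]
carrier in lift mm [0.2 0.2] under z 0.123 F [-0.3 -0.  -3.2] M [ 0.03 -0.42  0.  ] gap 0.009416266374062876
```

Call:
{"name": "send_rows", "arguments": {
  "steps": [
    [[0,0,0,0,0,-0.008,-1],[0,0,0,0,0,-0.007,-1],[0,0,0,0,0,0,-1]]
  ]
}}

```text
t: 17.92
ee_pos: [0.5563, -0.2908, 0.1396]
tcp_rot: [0.004, 0.961, 0.016, -0.277]
wrist_force: [0.4, 0.2, -3.0]
finger_gap: 0.0094
gripper_force: 51.8
```

Call:
{"name": "send_rows", "arguments": {
  "steps": [
    [[0,0,0,0,0,-0.007,-1],[0,0,0,0,0,0,-1]]
  ]
}}

```text
t: 18.18
ee_pos: [0.5564, -0.2908, 0.1344]
tcp_rot: [0.004, 0.961, 0.016, -0.277]
wrist_force: [-0.2, -0.7, -1.6]
finger_gap: 0.0092
gripper_force: 51.8
```

Call:
{"name": "send_rows", "arguments": {
  "steps": [
    [[0,0,0,0,0,-0.006,-1],[0,0,0,0,0,0,-1]]
  ]
}}

```text
t: 18.42
ee_pos: [0.5564, -0.2909, 0.1297]
tcp_rot: [0.004, 0.961, 0.015, -0.277]
wrist_force: [0.9, -0.9, -3.6]
finger_gap: 0.0092
gripper_force: 51.8
```

```bash
python3 - <<'E'
from h import *
chk();s=grab("scene","pics/scene6.png")
cv2.imwrite("pics/c7.png",cv2.resize(s["image"][180:285,185:275],None,fx=5.6,fy=5.6,interpolation=cv2.INTER_CUBIC)[:,:,::-1])
E
```

```text
t 18.43 q [-0.4   0.85  1.29 -0.22  1.52  1.21] shift/800mm [ 0.0013  0.     -0.    ] turn/8deg [-0.007 -0.02   0.009]
carrier in lift mm [1. 0.] under z 0.1002 F [ 0.9 -0.9 -3.6] M [-0.02 -0.45  0.03] gap 0.009157739389093521
```

View pics/c7.png

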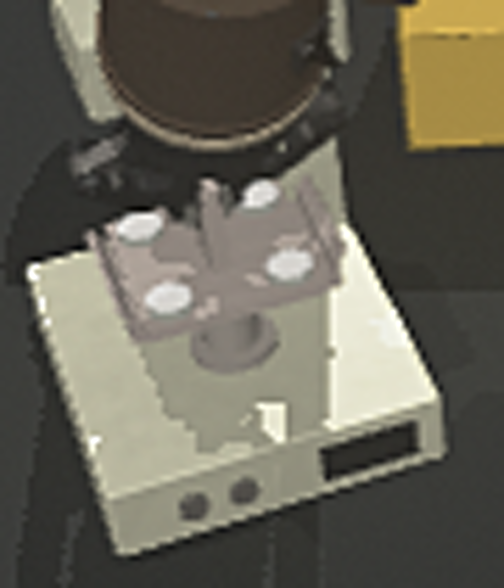

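The plate now sits between the guides. Its front-left corner, at about (137,340), is a little closer to its guide than the right one, so I'll shift 1.5 mm in +y and keep lowering while watching the force.

Call:
{"name": "send_rows", "arguments": {
  "steps": [
    [[0,-0.02,0,0.0015,0.002,-0.002,-1],[0,0,0,0,0,-0.004,-1],[0,0,0,0,0,0,-1],[0,0,0,0,0,0,-1]]
  ]
}}

```text
t: 18.98
ee_pos: [0.5578, -0.2893, 0.1254]
tcp_rot: [0.004, 0.961, 0.015, -0.275]
wrist_force: [1.3, 1.7, -0.6]
finger_gap: 0.0096
gripper_force: 52.1
```

Call:
{"name": "send_rows", "arguments": {
  "steps": [
    [[0,0,0,0,0,-0.005,-1],[0,0,0,0,0,0,-1],[0,0,0,0,0,0,-1]]
  ]
}}

```text
t: 19.35
ee_pos: [0.5577, -0.2894, 0.1213]
tcp_rot: [0.004, 0.961, 0.015, -0.275]
wrist_force: [-0.0, 0.7, 0.2]
finger_gap: 0.0092
gripper_force: 52.2
```

```bash
python3 -c "
from h import *
chk()"
```

```text
t 19.35 q [-0.4   0.86  1.29 -0.22  1.51  1.21] shift/800mm [-0.0004 -0.0019 -0.    ] turn/8deg [-0.006  0.002  0.009]
carrier in lift mm [-0.3 -1.4] under z 0.0918 F [-0.   0.7  0.2] M [ 0.08 -0.24 -0.09] gap 0.009158136840992872
```

The force matches the platform spring, so the carrier is seated about 8 mm down. I'll press on gradually.

Call:
{"name": "send_rows", "arguments": {
  "steps": [
    [[0,0,0,0,-0.0003,-0.005,-1],[0,0,0,0,0,-0.005,-1],[0,0,0,0,0,0,-1],[0,0,0,0,0,0,-1]]
  ]
}}

```text
t: 19.85
ee_pos: [0.5578, -0.2895, 0.1133]
tcp_rot: [0.004, 0.961, 0.015, -0.275]
wrist_force: [1.1, 3.1, 1.7]
finger_gap: 0.0094
gripper_force: 52.6
```

Call:
{"name": "send_rows", "arguments": {
  "steps": [
    [[0,0,0,0,0,-0.004,-1],[0,0,0,0,0,0,-1],[0,0,0,0,0,0,-1]]
  ]
}}

```text
t: 20.23
ee_pos: [0.5578, -0.2896, 0.1101]
tcp_rot: [0.004, 0.961, 0.015, -0.275]
wrist_force: [1.1, 2.9, 2.8]
finger_gap: 0.0097
gripper_force: 52.8
```

Call:
{"name": "send_rows", "arguments": {
  "steps": [
    [[0,0,0,0,0,-0.004,-1],[0,0,0,0,0,0,-1],[0,0,0,0,0,0,-1]]
  ]
}}

```text
t: 20.6
ee_pos: [0.5578, -0.2896, 0.1069]
tcp_rot: [0.004, 0.961, 0.015, -0.275]
wrist_force: [1.9, 2.6, 2.8]
finger_gap: 0.0093
gripper_force: 52.8
```

```bash
python3 -c "
from h import *
chk()"
```

```text
t 20.6 q [-0.4   0.87  1.3  -0.22  1.49  1.22] shift/800mm [-0.0005 -0.0015 -0.    ] turn/8deg [-0.006  0.003  0.009]
carrier in lift mm [-0.4 -1.2] under z 0.0774 F [1.9 2.6 2.8] M [ 0.26 -0.18 -0.16] gap 0.00931452665961524
```

Call:
{"name": "send_rows", "arguments": {
  "steps": [
    [[0,0,0,0,0.0015,-0.0025,-1],[0,0,0,0,0,0,-1],[0,0,0,0,0,0,-1]]
  ]
}}

```text
t: 20.98
ee_pos: [0.5578, -0.2888, 0.1049]
tcp_rot: [0.004, 0.961, 0.015, -0.275]
wrist_force: [2.1, -4.9, 3.1]
finger_gap: 0.0094
gripper_force: 52.7
```

Call:
{"name": "send_rows", "arguments": {
  "steps": [
    [[0,0,0,0,0,-0.0025,-1],[0,0,0,0,0,0,-1],[0,0,0,0,0,0,-1]]
  ]
}}

```text
t: 21.35
ee_pos: [0.5578, -0.2885, 0.1029]
tcp_rot: [0.004, 0.961, 0.015, -0.275]
wrist_force: [1.0, -5.3, 3.4]
finger_gap: 0.0095
gripper_force: 52.7
```

Call:
{"name": "send_rows", "arguments": {
  "steps": [
    [[0,0,0,0,0,-0.0025,-1],[0,0,0,0,0,0,-1],[0,0,0,0,0,0,-1]]
  ]
}}

```text
t: 21.72
ee_pos: [0.5577, -0.2884, 0.1008]
tcp_rot: [0.004, 0.961, 0.015, -0.275]
wrist_force: [0.6, -5.6, 1.9]
finger_gap: 0.0089
gripper_force: 52.4
```

```bash
python3 -c "
from h import *
chk()"
```

```text
t 21.73 q [-0.4   0.88  1.3  -0.22  1.48  1.22] shift/800mm [-0.0004 -0.003  -0.    ] turn/8deg [-0.006  0.002  0.009]
carrier in lift mm [-0.4 -2.4] under z 0.0713 F [ 0.6 -5.6  1.9] M [-0.79 -0.24  0.45] gap 0.008887314708169974
```

Call:
{"name": "send_rows", "arguments": {
  "steps": [
    [[0,0,0,0,-0.0008,0,-1],[0,0,0,0,0,0,-1],[0,0,0,0,0,0,-1]]
  ]
}}

```text
t: 22.1
ee_pos: [0.5577, -0.2885, 0.1008]
tcp_rot: [0.004, 0.961, 0.016, -0.276]
wrist_force: [1.8, 3.1, 1.1]
finger_gap: 0.0096
gripper_force: 52.5
```

Call:
{"name": "send_rows", "arguments": {
  "steps": [
    [[0,0,0,0,0,-0.0025,-1],[0,0,0,0,0,0,-1],[0,0,0,0,0,0,-1]]
  ]
}}

```text
t: 22.48
ee_pos: [0.5578, -0.2886, 0.099]
tcp_rot: [0.004, 0.961, 0.015, -0.276]
wrist_force: [1.8, 4.1, 4.9]
finger_gap: 0.0088
gripper_force: 52.9
```

Call:
{"name": "send_rows", "arguments": {
  "steps": [
    [[0,0,0,0,0,-0.0025,-1],[0,0,0,0,0,0,-1],[0,0,0,0,0,0,-1]]
  ]
}}

```text
t: 22.85
ee_pos: [0.5577, -0.2886, 0.097]
tcp_rot: [0.004, 0.961, 0.015, -0.276]
wrist_force: [1.4, 5.6, 5.3]
finger_gap: 0.0094
gripper_force: 52.9
```

Call:
{"name": "send_rows", "arguments": {
  "steps": [
    [[0,0,0,0,0,-0.0025,-1],[0,0,0,0,0,0,-1],[0,0,0,0,0,0,-1]]
  ]
}}

```text
t: 23.22
ee_pos: [0.5578, -0.2886, 0.0952]
tcp_rot: [0.004, 0.961, 0.015, -0.276]
wrist_force: [1.9, 5.3, 7.0]
finger_gap: 0.0093
gripper_force: 53.2
```

```bash
python3 -c "
from h import *
chk()"
```

```text
t 23.23 q [-0.4   0.88  1.31 -0.22  1.47  1.22] shift/800mm [-0.0004 -0.0028 -0.    ] turn/8deg [-0.009  0.001  0.01 ]
carrier in lift mm [-0.4 -2.2] under z 0.0657 F [1.9 5.3 7. ] M [ 0.57  0.13 -0.43] gap 0.0093466089578395
```

Call:
{"name": "send_rows", "arguments": {
  "steps": [
    [[0,0,0,0,0,-0.002,-1],[0,0,0,0,0,0,-1],[0,0,0,0,0,0,-1]]
  ]
}}

```text
t: 23.6
ee_pos: [0.5579, -0.2887, 0.095]
tcp_rot: [0.004, 0.961, 0.015, -0.275]
wrist_force: [2.6, 7.9, 22.4]
finger_gap: 0.0091
gripper_force: 55.2
```

Call:
{"name": "send_rows", "arguments": {
  "steps": [
    [[0,0,0,0,0,-0.0015,-1],[0,0,0,0,0,0,-1],[0,0,0,0,0,0,-1]]
  ]
}}

```text
t: 23.98
ee_pos: [0.5584, -0.2887, 0.0944]
tcp_rot: [0.004, 0.961, 0.015, -0.275]
wrist_force: [5.1, 7.6, 28.0]
finger_gap: 0.009
gripper_force: 56.5
```

The force climbs steeply, so the plate is on the ledge. I'll ease up slightly and release.

Call:
{"name": "send_rows", "arguments": {
  "steps": [
    [[0,0,0,0,0,0.003,-1],[0,0,0,0,0,0.001,-1],[0,0,0,0,0,0,-1]]
  ]
}}

```text
t: 24.35
ee_pos: [0.558, -0.2888, 0.0956]
tcp_rot: [0.004, 0.961, 0.016, -0.275]
wrist_force: [2.2, 4.1, 6.0]
finger_gap: 0.0092
gripper_force: 53.2
```

Call:
{"name": "send_rows", "arguments": {
  "steps": [
    [[0,0,0,0,0,0,-0.7],[0,0,0,0,0,0,-0.5],[0,0,0,0,0,0,-0.2],[0,0,0,0,0,0,0],[0,0,0,0,0,0,0]]
  ]
}}

```text
t: 24.98
ee_pos: [0.5577, -0.289, 0.0952]
tcp_rot: [0.004, 0.961, 0.015, -0.275]
wrist_force: [-1.1, 0.4, -0.9]
finger_gap: 0.043
gripper_force: 0.0
```

```bash
python3 -c "
from h import *
chk()"
```

```text
t 24.98 q [-0.4   0.88  1.31 -0.22  1.47  1.22] shift/800mm [-0.0004 -0.0022 -0.    ] turn/8deg [-0.006  0.002  0.009]
carrier in lift mm [-0.3 -1.8] under z 0.0658 F [-1.1  0.4 -0.9] M [ 0.02 -0.28 -0.08] gap 0.0430014179032561
```

Call:
{"name": "send_rows", "arguments": {
  "steps": [
    [[0,0,0,0.013,0.0004,0.021,0],[0,0,0,0.026,0.0008,0.042,0],[0,0,0,0.035,0.001,0.056,0],[0,0,0,0.05,0.03,0.05,0],[0,0,0,0.02,0.07,0.02,0],[0,0,0,0,0.075,0,0],[0,0,0,0,0.075,0,0],[0,0,0,0,0.06,0,0],[0,0,0,0,0,0,0]]
  ]
}}

```text
t: 26.1
ee_pos: [0.6729, -0.0354, 0.2466]
tcp_rot: [0.004, 0.961, 0.018, -0.275]
wrist_force: [0.2, -1.6, 0.8]
finger_gap: 0.0425
gripper_force: 0.0
```

```bash
python3 - <<'E'
from h import *
d=grab("top","pics/top7.png");s=grab("scene","pics/scene7.png");st=arm.read_state();print(st["t"],st["ee_pos"])
c1=cv2.resize(d["image"][165:245,365:440],None,fx=4.8,fy=4.8,interpolation=cv2.INTER_CUBIC)
c2=cv2.resize(s["image"][165:280,185:275],None,fx=4.8,fy=4.8,interpolation=cv2.INTER_CUBIC)
c=np.zeros((560,795,3),np.uint8);c[:384,:360]=c1;c[:552,362:362+432]=c2
cv2.imwrite("pics/c8.png",c[:,:,::-1])
y=np.radians(181.9);A=np.array([[np.cos(y),-np.sin(y)],[np.sin(y),np.cos(y)]])
for h in(.100,.069,.065):
  print(h,[np.round((proj(s,np.r_[np.array([.5675,-.2895])+A@[-.045,b],h])-[185,165])*4.8+[362,0]).tolist() for b in(.045,-.045)])
E
```

```text
26.2 [ 0.67299963 -0.03908153  0.2465187 ]
0.1 [[487.0, 363.0], [642.0, 319.0]]
0.069 [[494.0, 403.0], [647.0, 359.0]]
0.065 [[495.0, 408.0], [648.0, 364.0]]
```

View pics/c8.png

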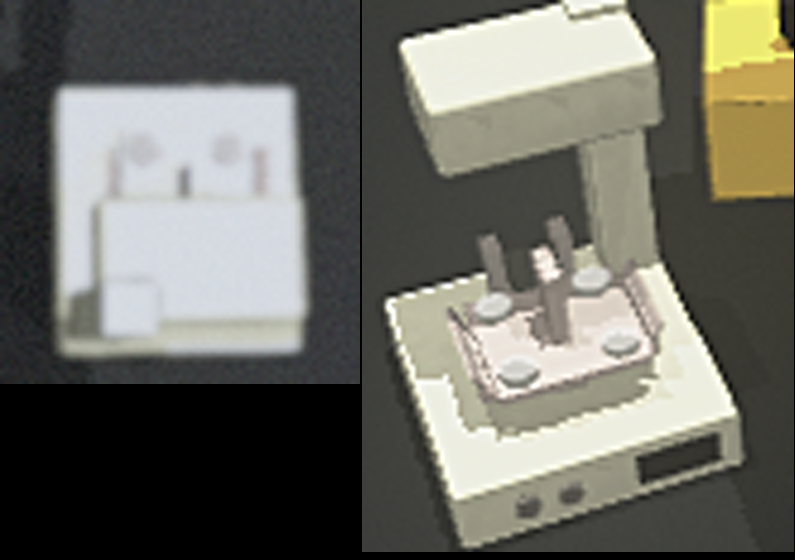

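The plate lies flat between the guides with its front corners at about (497,402) and (655,358). That matches a plate height of about 69 mm, roughly 31 mm down, so the catch is holding it with the gripper clear. I'm handing the job in.

```bash
python3 -c "
from h import *
print(arm.finish_job())"
```

```text
the job is handed in; nothing more can be done
None
```

The square carrier is on the platform, pressed down about 31 mm and still held there after I let go. I handed the job in at about 26 s; the script returned no verdict, and I saw the depth and flatness in the last picture but not the catch bolt itself.

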